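# Take the hub cap off the vegetable slicer, whichever way it is threaded

### The arm

A 6-joint arm with a two-finger parallel gripper is mounted at the origin on the work surface. World frame = base frame: x ahead of the robot, y to its left, z up, the work surface at z = 0. Lengths are in m, angles in degrees, forces in N, time in s.
With the tool pointing down it reaches from about 0.25 to 0.725 m from the base axis. Payload 9.7 kg.
Tool frame: the origin (TCP) lies on the centre line of the jaws, within the pads' length; the fingertips stand 22 mm ahead of it and the grasp point (between the pads) lies 3 mm ahead of it; z points along the fingers, y is the direction in which the jaws open and shut (so a half turn about z gives the same grasp; the last joint's range is limited). The gripper opens to 85 mm and grips with 20 to 120 N. Pads are 22 mm wide; open, the fingers measure 114 mm over their backs; the gripper's body (76 mm by 85 mm) begins 54 mm behind the grasp point. The pads swing forward as they close: fully open they stand 13 mm farther back than shut.
Start: joints at [70.818, 4.979, 10.078, 95.1, 0, 90], TCP at [0.181, 0.519, 0.253] pointing down, gripper open.
Joint ranges: [-179.16, 179.16], [-48.56, 103.87], [-65.8, 70.77], [-126.05, 130.52], [-82.76, 87.17], [-180, 180]. Speed limits (degrees/s): [127.2, 127.2, 147.25, 180, 180, 180].

### API

Orientations are given as [roll, pitch, yaw] about the fixed x, y, z axes, in that order (R = Rz(yaw) Ry(pitch) Rx(roll)).
In Python, from workcell import get_obs, camera, camera_params, job_done gives the robot as it stands.
- The arm moves only by the tool servo_tool, never from a script. Its argument "steps" is a list of rows, each an object of numbers: "x", "y", "z": the shift along the world's x, y, z in mm; "yaw": the turn about the world's z in degrees. A call has 1 to 12 rows; each row is the pose to reach, as a shift and turn from the pose measured when the call began; what a row does not reach only later rows make up. A row lasts 1/8 s, in which the tool goes at most 62.5 mm and 10.7 degrees, less where a joint would pass 70% of its speed; a pose out of reach is approached as far as the arm can. A call with a gripper value outside its range is refused whole. "grip" is the finger opening in mm, from 0 to 85.4, set as the call begins (left out, the last holds). The fingers move at their own pace and stop on an object; "grip_force" is the grip in N (left out, the last holds). Time passes only in rows, so rows that repeat a pose let the fingers close. It gives the time, the measured TCP pose, the force and the opening at its end, in the units of the state.
- get_obs(): the state, without advancing time (a new reading comes with each control period).
- camera(name): name is "side" or "top"; returns (picture, depth): 384x512x3 uint8, red, green, blue; 384x512 float32, m along the optical axis (not along the pixel's ray), 0 where there is no reading.
- camera_params(name): a dict with "intrinsics" (3x3 intrinsics, pixels), "rvec" (rotation vector, rad) and "tvec" (3), from world to camera coordinates, as OpenCV has them. Camera axes: x right, y down, z forward; pixel columns grow to the right and rows downward; lengths in m; the calibration is good to about 2 mm. A picture is of the moment at which its call begins. camera_params takes no time and is no camera call.
- job_done(): hands the job in, once; it reports no verdict.
The state is a dict: "time": time; "q": joint angles; "qd": joint speeds; "joint_efforts": joint torques, N m; "ee_pos": TCP position; "tcp_rot": TCP orientation; "wrist_force": force on the tool from outside, world axes, zero at the start; "torque": the same for the moment, N m; "opening": finger opening in m.
Only numpy, scipy, OpenCV 4.12 (cv2) and the standard library are available. Lean on these libraries where they do the work, as an engineer would, in place of code of your own. Each camera call takes 0.05 s, during which the arm holds its last target.

### The job

The slicing disc has to be washed, so its round metal hub cap must come off the slicer's spindle, but nobody remembers whether this machine's cap has a right-hand or a left-hand thread: try it one way and then the other, find the way that loosens it, unscrew it and lift it off. Leave the disc lying in the slicer and the other things on the counter where they are. Finish still holding the cap level in the gripper, a good 10 cm above where it sat, and do not put it down or let go.

Things in the scene. Friction and masses are not known exactly. Their poses are not given: they have to be found in the camera images.
- cap: The hub cap: plain aluminium screw cap, round, 52 mm across, 36 mm high, about 0.14 kg, in the middle of the slicing disc, with dark upright grip grooves round its side. Origin: centre of its underside, which sits on the disc at the start; z up along the screw axis. One small dark dot on its flat top, 18 mm from the centre along its +x, shows how it is turned. Nothing outside tells its thread hand.
- seat (a point): Point on the spindle axis, fixed to the slicer, where the cap's underside sits when tight, 104 mm above the counter. Steep four-start thread, left- or right-hand. Tightening, the cap stops hard within 4 degrees. Loosening, it turns easily and climbs 3 mm; from 48 degrees after the start it is free to lift straight off (before that the thread holds it), and at 62 degrees it meets a hard stop, still free.
- slicer: Vegetable slicer: white counter-top machine, fixed, lid off. Origin on the counter straight below the spindle axis; z up. Round open chamber 186 mm across, rim 97 mm above the counter, chute towards its -x; motor box 162 mm high, from 101 to 247 mm to the -y side of the axis and 85 mm either way in x.
- disc: The steel slicing disc, 156 mm across, 3 mm thick, loose on the spindle below the cap. Origin: centre of its underside, 101 mm above the counter. It is free to turn, and stays where it lies.
- pusher: Bystander: grey plastic food pusher standing on end, 72 mm across its top flange, 120 mm high. Origin: centre of its underside.
- feed_lid: Bystander: the slicer's grey round lid, 188 mm across, with an upright white feed tube, 120 mm high in all. Origin: centre of its underside.
- saucepan: Bystander: small steel saucepan, 140 mm across and 75 mm high, with a black handle reaching 188 mm out along its +y. Origin: centre of its underside.
- funnel: Bystander: yellow plastic funnel standing mouth down, 100 mm across, 85 mm high. Origin: centre of its underside.
Things that resemble listed ones, but are neither listed nor needed, are in the scene too. Of the things shaped like the cap, the aluminium one is meant.

How it is judged:
By the outcome, as a careful person would: the job done as asked, in the order asked, and still so for the second after the job is handed in, while the arm keeps its last pose, push and grip.
It also fails if it takes over 40 s, if anything falls off the work surface, if the arm or the gripper's body presses on something with over 40 N, if the wrist force passes 120 N, or if a joint passes its speed limit or range.

## Working session

There is one attempt and no reset: what is moved stays moved. The work goes in short steps, Python scripts to look and compute and a tool call to move; the robot and the scene stay as the last step left them, time stands still between calls to the robot, and variables do not carry over. Pictures are saved under pics/ and viewed, and the job is handed in when it is done.

Besides the shell and the picture viewer there is one more tool, called after "Emit:" by a JSON object that holds its "op" and its "data". servo_tool: Moves the arm, as the interface text tells. Its arguments: {"type":"object","properties":{"steps":{"type":"array"},"grip":{"type":"number"},"grip_force":{"type":"number"}},"required":["steps"]}

```bash
mkdir -p pics
cat > h.py <<'E'
import numpy as np, cv2
from workcell import *
def P(n):
    p=camera_params(n); K=np.array(p["intrinsics"]);R=cv2.Rodrigues(np.array(p["rvec"],float))[0];t=np.array(p["tvec"],float).reshape(3);return K,R,t
def px2w(n,u,v,d):
    K,R,t=P(n); c=np.linalg.inv(K)@[u,v,1]*d; return R.T@(c-t)
def px2z(n,u,v,z):
    K,R,t=P(n); r=R.T@np.linalg.inv(K)@[u,v,1]; o=-R.T@t; return o+r*(z-o[2])/r[2]
def w2px(n,p):
    K,R,t=P(n); c=K@(R@np.array(p)+t); return c[:2]/c[2]
E
python3 - <<'E'
from h import *
print(get_obs())
for n in("top","side"):
    im,d=camera(n); np.savez(f"{n}0.npz",im=im,d=d); cv2.imwrite(f"pics/{n}0.png",im[...,::-1])
    K,R,t=P(n); print(n,K,-R.T@t)
E
```

```text
{'time': 0.0, 'q': array([7.08181599e+01, 5.01065655e+00, 1.00324242e+01, 9.50987630e+01,
       1.26956516e-04, 9.00011698e+01]), 'qd': array([-0.03270328,  0.05262379,  0.05874411, -0.04777111,  0.00343195,
       -0.04254148]), 'joint_efforts': array([-1.73858789e-03, -5.20389998e+01,  4.64803505e+01,  1.63810834e-02,
        8.68305756e-05, -3.62655442e-06]), 'ee_pos': array([0.18064353, 0.51926921, 0.25256912]), 'tcp_rot': array([-1.79923005e+02, -1.25384382e-04,  1.60816990e+02]), 'wrist_force': array([ 0.08697468,  0.35489802, -0.36669656]), 'torque': array([-0.01759999, -0.02336581, -0.0047841 ]), 'opening': 0.08579529887771213}
top [[346.64663524   0.         258.5506216 ]
 [  0.         346.64663524 190.02635922]
 [  0.           0.           1.        ]] [ 0.40864187 -0.03954478  0.95657518]
side [[394.45018849   0.         254.75235652]
 [  0.         394.45018849 190.42767136]
 [  0.           0.           1.        ]] [ 0.40344922 -1.10200849  0.86574056]
```

View pics/top0.png

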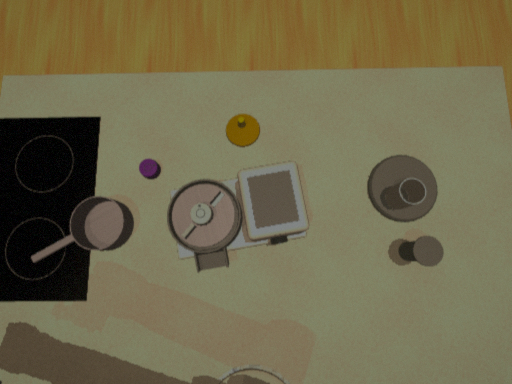

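View pics/side0.png

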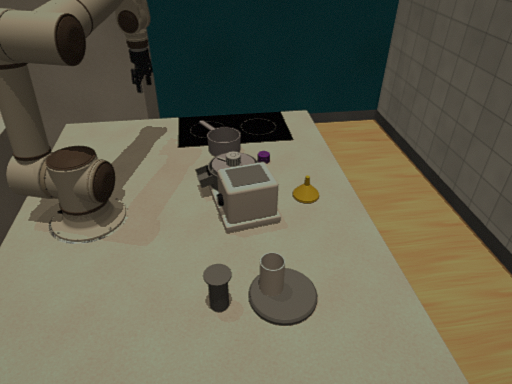

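Run:
```python
from h import *
z=np.load("top0.npz");im=z["im"];d=z["d"]
def crop(im,u0,v0,w,h,s,f): 
    cv2.imwrite(f,cv2.convertScaleAbs(cv2.resize(im[v0:v0+h,u0:u0+w,::-1],None,fx=s,fy=s,interpolation=cv2.INTER_CUBIC),alpha=1.2))
crop(im,176,188,50,50,11,"pics/topc.png")
s=np.load("side0.npz"); crop(s["im"],190,130,90,60,8,"pics/sidec.png")
for u,v in[(201,213),(205,213),(190,200),(149,168),(272,200)]: print(u,v,d[v,u],px2w("top",u,v,d[v,u]))
```

```text
201 213 0.81912297 [0.50332794 0.10936314 0.14339367]
205 213 0.822325 [0.50359663 0.10045825 0.1400527 ]
190 200 0.8640771 [0.54069694 0.14450921 0.10502899]
149 168 0.9501646 [0.64134554 0.27401443 0.03779571]
272 200 0.800791 [ 0.52899984 -0.05836146  0.16415968]
```

View pics/topc.png

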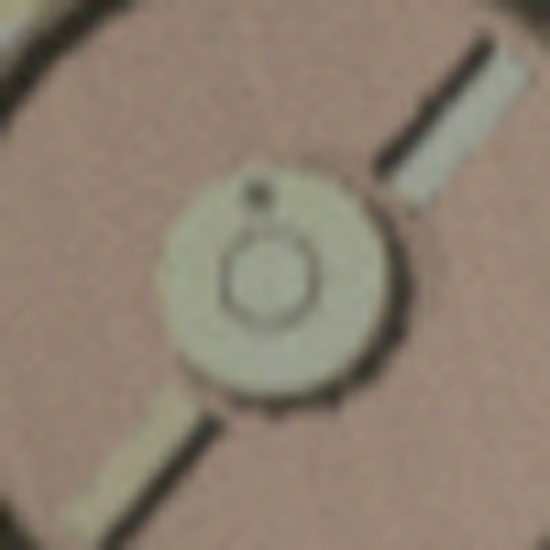

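View pics/sidec.png

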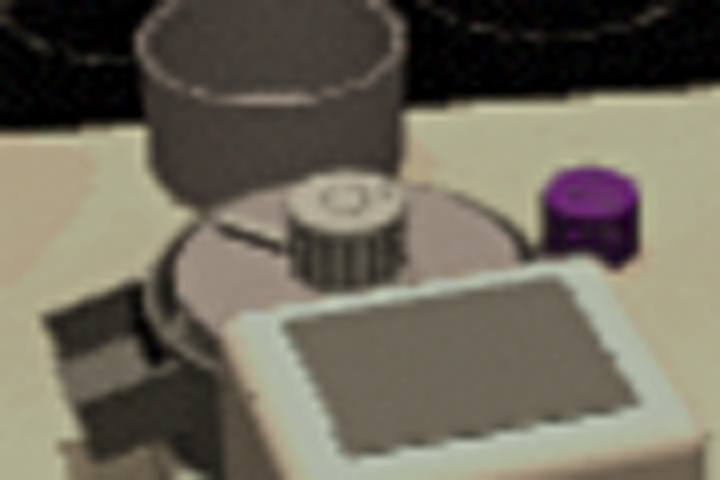

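Run:
```python
from h import *
c=px2z("top",200.3,212.9,.140);dt=px2z("top",198.95,205.2,.140)
print(c,dt,np.degrees(np.arctan2(*(dt-c)[1::-1])),np.linalg.norm(dt-c))
z=np.load("top0.npz");d=z["d"]
pts=[px2w("top",u,v,d[v,u]) for v in range(195,230) for u in range(182,220) if d[v,u]>0]
pts=np.array(pts);m=pts[pts[:,2]>.13];print(len(m),m.min(0),m.max(0),m.mean(0),np.median(m[:,2]))
s=np.load("side0.npz");d=s["d"]
pts=np.array([px2w("side",u,v,d[v,u]) for v in range(150,168) for u in range(224,243) if d[v,u]>0])
m=pts[(pts[:,2]>.134)];print(len(m),m.min(0),m.max(0),np.median(m,0))
print(w2px("side",c),w2px("side",c-[0,0,.036]))
o=get_obs();print((c-o["ee_pos"])*1000,o["ee_pos"])
```

```text
[0.50398256 0.11165513 0.14      ] [0.52245619 0.11523978 0.14      ] 10.98128850899634 0.018818194452944706
379 [0.47781965 0.08644428 0.13026121] [0.52803757 0.1365423  0.14563892] [0.50250531 0.11124001 0.14010089] 0.14027938434872753
122 [ 0.47837535 -0.01414009  0.13414798] [0.52652026 0.13635721 0.16657839] [0.50355607 0.102115   0.14035942]
[232.82231921 154.83509592] [233.08742175 163.39167593]
[ 323.33005722 -407.63377266 -112.66910042] [0.18065251 0.5192889  0.2526691 ]
```

Two cap-shaped things: the aluminium one on the disc at top-view pixel (200,213), and a purple one on the counter at (149,169). The crop shows plain aluminium with a dark dot at about (199,205), so I choose the first. Its centre is near (0.5035, 0.1112), top z is 0.140 and the dot is at about 11°.

Emit:
{"op": "servo_tool", "data": {"steps": [{"x": 32,"y": -41},{"x": 64,"y": -82},{"x": 96,"y": -122},{"x": 128,"y": -163},{"x": 160,"y": -204},{"x": 192,"y": -245},{"x": 224,"y": -285},{"x": 256,"y": -326},{"x": 288,"y": -367},{"x": 323,"y": -408},{"x": 323,"y": -408},{"x": 323,"y": -408}], "grip": 85}}

```text
schema error: expected keys x, y, z, yaw
```

Run:
```python
from h import *
o=get_obs();print(o["time"],o["q"],o["ee_pos"],o["tcp_rot"],o["wrist_force"],o["torque"])
for n in("top","side"):
    im,d=camera(n); cv2.imwrite(f"pics/{n}1.png",im[...,::-1])
```

```text
0.1 [ 7.08182547e+01  5.00637817e+00  1.00390024e+01  9.51000222e+01
 -5.07818599e-04  9.00003586e+01] [0.18065251 0.5192889  0.2526691 ] [-1.79932602e+02  5.08240046e-04  1.60817897e+02] [-0.6132522   0.05011455  0.30155187] [ 0.01258998  0.03579824 -0.00445184]
```

View pics/side1.png

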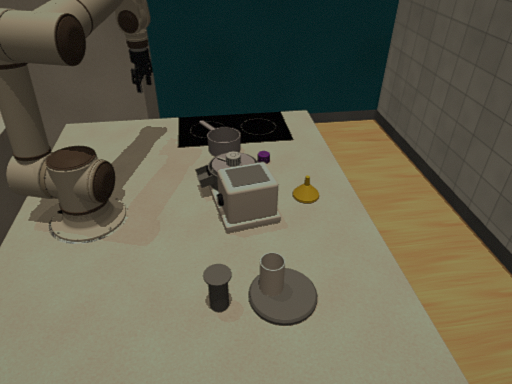

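The arm did not move because every row needs all four keys; resending.

Emit:
{"op": "servo_tool", "data": {"steps": [{"x": 32,"y": -41,"z": 0,"yaw": 0},{"x": 64,"y": -82,"z": 0,"yaw": 0},{"x": 96,"y": -122,"z": 0,"yaw": 0},{"x": 128,"y": -163,"z": 0,"yaw": 0},{"x": 160,"y": -204,"z": 0,"yaw": 0},{"x": 192,"y": -245,"z": 0,"yaw": 0},{"x": 224,"y": -285,"z": 0,"yaw": 0},{"x": 256,"y": -326,"z": 0,"yaw": 0},{"x": 288,"y": -367,"z": 0,"yaw": 0},{"x": 323,"y": -408,"z": 0,"yaw": 0},{"x": 323,"y": -408,"z": 0,"yaw": 0},{"x": 323,"y": -408,"z": 0,"yaw": 0}], "grip": 85}}

```text
time: 1.7
ee_pos: [0.5035, 0.1113, 0.2526]
tcp_rot: [-179.9, -0.0, 160.8]
wrist_force: [-0.4, -0.5, 0.2]
opening: 0.0848
```

Run:
```python
from h import *
o=get_obs();print(o["time"],o["q"],o["ee_pos"],o["tcp_rot"],o["wrist_force"],o["torque"])
```

```text
1.7 [ 1.24819524e+01  3.02550161e-01  5.14890534e+00  9.49148264e+01
 -2.60280556e-02  3.17062977e+01] [0.50346545 0.11132687 0.25259571] [-1.79941870e+02 -4.45727080e-02  1.60775648e+02] [-0.36718186 -0.45310565  0.17549583] [ 0.01181146  0.01528008 -0.02760242]
```

Emit:
{"op": "servo_tool", "data": {"steps": [{"x": 0,"y": 0,"z": -40,"yaw": 0},{"x": 0,"y": 0,"z": -75,"yaw": 0},{"x": 0,"y": 0,"z": -98,"yaw": 0},{"x": 0,"y": 0,"z": -112,"yaw": 0},{"x": 0,"y": 0,"z": -121,"yaw": 0},{"x": 0,"y": 0,"z": -121,"yaw": 0},{"x": 0,"y": 0,"z": -121,"yaw": 0}], "grip": 85}}

```text
time: 2.58
ee_pos: [0.5038, 0.1115, 0.1325]
tcp_rot: [-180.0, 0.0, 160.8]
wrist_force: [-0.1, -0.3, -0.6]
opening: 0.0852
```

Run:
```python
from h import *
for n,(u,v,w,h) in dict(top=(160,170,90,80),side=(190,110,90,80)).items():
    im,d=camera(n); cv2.imwrite(f"pics/{n}2.png",cv2.resize(im[v:v+h,u:u+w,::-1],None,fx=6,fy=6,interpolation=cv2.INTER_CUBIC))
```

```text
(no output)
```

View pics/side2.png

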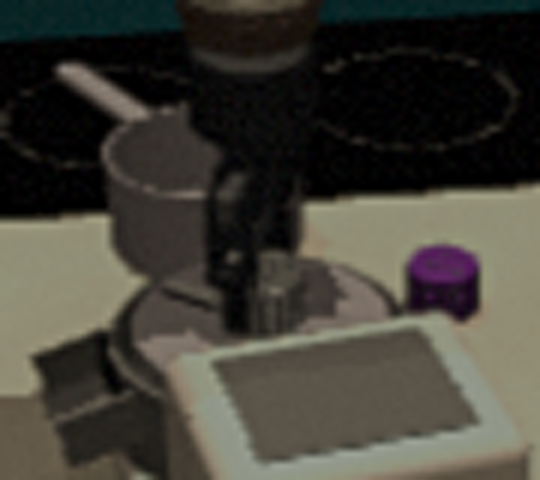

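View pics/top2.png

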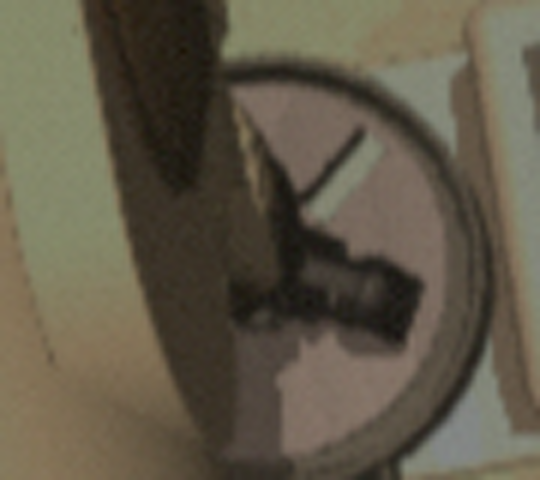

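Emit:
{"op": "servo_tool", "data": {"steps": [{"x": 0,"y": 0,"z": -1,"yaw": 0},{"x": 0,"y": 0,"z": -1,"yaw": 0},{"x": 0,"y": 0,"z": -1,"yaw": 0},{"x": 0,"y": 0,"z": -1,"yaw": 0},{"x": 0,"y": 0,"z": -1,"yaw": 0},{"x": 0,"y": 0,"z": -1,"yaw": 0}], "grip": 40, "grip_force": 60}}

```text
time: 3.42
ee_pos: [0.5045, 0.1122, 0.1323]
tcp_rot: [179.9, 0.1, 160.8]
wrist_force: [1.6, 4.9, 3.7]
opening: 0.0505
```

Run:
```python
from h import *
o=get_obs();print(o["ee_pos"],o["tcp_rot"],o["wrist_force"],o["torque"],o["opening"],o["joint_efforts"])
```

```text
[0.50454617 0.11222479 0.1322976 ] [1.79873546e+02 8.92967753e-02 1.60801347e+02] [1.63610683 4.9311823  3.74543918] [ 1.11478537 -0.29965968  0.03855045] 0.05049929733919402 [ -2.34045044 -44.31758165  43.65772247   1.08280465  -1.36637941
   0.04503097]
```

Emit:
{"op": "servo_tool", "data": {"steps": [{"x": 0,"y": 0,"z": 0,"yaw": 0},{"x": 0,"y": 0,"z": 0,"yaw": 2},{"x": 0,"y": 0,"z": 0,"yaw": 4},{"x": 0,"y": 0,"z": 0,"yaw": 6},{"x": 0,"y": 0,"z": 0,"yaw": 7},{"x": 0,"y": 0,"z": 0,"yaw": 7}]}}

```text
time: 4.18
ee_pos: [0.5045, 0.1122, 0.1323]
tcp_rot: [179.9, 0.1, 167.8]
wrist_force: [1.2, 0.6, 1.0]
opening: 0.0508
```

Run:
```python
from h import *
o=get_obs();print(o["ee_pos"],o["tcp_rot"],o["wrist_force"],o["torque"],o["opening"],o["joint_efforts"])
```

```text
[0.50454888 0.11215414 0.13234499] [1.79878271e+02 9.17027034e-02 1.67811007e+02] [1.22231361 0.62993664 1.04558073] [ 0.19268711 -0.20033914 -0.06475817] 0.05076322832102685 [ -0.17947874 -45.61153293  45.53792238   0.4383865   -0.15281303
  -0.16462464]
```

Emit:
{"op": "servo_tool", "data": {"steps": [{"x": 0,"y": 0,"z": 0,"yaw": 3},{"x": 0,"y": 0,"z": 0,"yaw": 6},{"x": 0,"y": 0,"z": 0,"yaw": 9}]}}

```text
time: 4.55
ee_pos: [0.5046, 0.1124, 0.1326]
tcp_rot: [179.8, 0.1, 176.9]
wrist_force: [0.4, 3.4, 4.4]
opening: 0.051
```

Run:
```python
from h import *
o=get_obs();print(o["ee_pos"],o["tcp_rot"],o["wrist_force"],o["torque"],o["opening"],o["joint_efforts"])
im,d=camera("side");u,v,w,h=190,110,90,80; cv2.imwrite("pics/side3.png",cv2.resize(im[v:v+h,u:u+w,::-1],None,fx=8,fy=7,interpolation=cv2.INTER_CUBIC))
```

```text
[0.50460008 0.11242461 0.13263955] [1.79839351e+02 1.08410103e-01 1.76903248e+02] [0.40116298 3.37692102 4.35074374] [ 0.70524206 -0.1344655  -0.05506764] 0.05104187410289625 [ -1.33865286 -44.47770238  44.28480506   0.49742874  -0.82629779
   0.60341818]
```

View pics/side3.png

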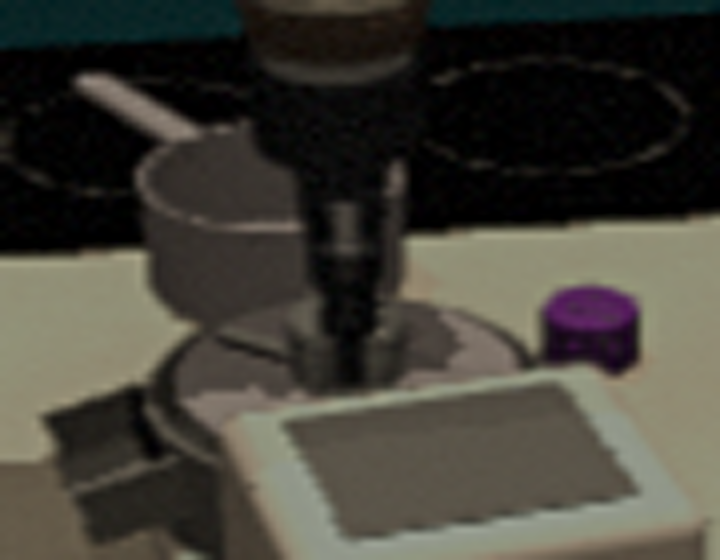

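Turned 16° in +yaw with hardly any torque, and the tool is being pushed up: it looks right-hand. I'll go on, following the climb, and watch the torque for slip.

Emit:
{"op": "servo_tool", "data": {"steps": [{"x": 0,"y": 0,"z": 0.6,"yaw": 5},{"x": 0,"y": 0,"z": 0.9,"yaw": 10},{"x": 0,"y": 0,"z": 1.2,"yaw": 15},{"x": 0,"y": 0,"z": 1.5,"yaw": 20},{"x": 0,"y": 0,"z": 1.5,"yaw": 20}]}}

```text
time: 5.22
ee_pos: [0.5045, 0.1123, 0.1343]
tcp_rot: [179.9, 0.1, -163.0]
wrist_force: [-0.5, 0.7, 3.4]
opening: 0.0508
```

Run:
```python
from h import *
o=get_obs();print(o["ee_pos"],o["tcp_rot"],o["wrist_force"],o["torque"],o["opening"],o["joint_efforts"])
```

```text
[0.50448892 0.11232963 0.13432519] [ 1.79852223e+02  9.92394661e-02 -1.63034804e+02] [-0.47154262  0.72905954  3.38628105] [0.12989367 0.08783671 0.02138256] 0.05078970778563319 [ -0.30229353 -44.79468584  45.27437925  -0.16615618  -0.18429114
  -0.71839839]
```

Emit:
{"op": "servo_tool", "data": {"steps": [{"x": 0,"y": 0,"z": 0.3,"yaw": 5},{"x": 0,"y": 0,"z": 0.6,"yaw": 10},{"x": 0,"y": 0,"z": 0.8,"yaw": 15},{"x": 0,"y": 0,"z": 1.0,"yaw": 19},{"x": 0,"y": 0,"z": 1.0,"yaw": 19}]}}

```text
time: 5.85
ee_pos: [0.5041, 0.1121, 0.1347]
tcp_rot: [179.8, 0.0, -144.2]
wrist_force: [-0.5, 0.3, -0.3]
opening: 0.0505
```

Run:
```python
from h import *
o=get_obs();print(o["ee_pos"],o["tcp_rot"],o["wrist_force"],o["torque"],o["opening"],o["joint_efforts"])
```

```text
[0.50411175 0.11209372 0.13470901] [ 1.79836927e+02  2.14224142e-02 -1.44190177e+02] [-0.51752463  0.26911422 -0.26522743] [-0.00574254  0.02249672  0.02425487] 0.05052617532914588 [-7.33595132e-02 -4.75313008e+01  4.77985668e+01  3.00812849e-02
 -3.39224422e-02 -5.79174645e-01]
```

Emit:
{"op": "servo_tool", "data": {"steps": [{"x": 0,"y": 0,"z": 1,"yaw": 0},{"x": 0,"y": 0,"z": 2,"yaw": 0},{"x": 0,"y": 0,"z": 3,"yaw": 0}]}}

```text
time: 6.22
ee_pos: [0.504, 0.112, 0.1377]
tcp_rot: [179.8, 0.0, -144.2]
wrist_force: [0.5, 0.3, -1.5]
opening: 0.0509
```

Run:
```python
from h import *
o=get_obs();print(o["ee_pos"],o["tcp_rot"],o["wrist_force"],o["torque"],o["opening"])
```

```text
[0.50404378 0.11203095 0.13773328] [ 1.79838686e+02  7.86963583e-03 -1.44230590e+02] [ 0.54003496  0.30615711 -1.47591617] [ 0.02791326 -0.06093369 -0.00424155] 0.050858582990223666
```

Only the cap's weight (-1.5 N) is on the wrist, so it is free. Lifting.

Emit:
{"op": "servo_tool", "data": {"steps": [{"x": 0,"y": 0,"z": 5,"yaw": 0},{"x": 0,"y": 0,"z": 15,"yaw": 0},{"x": 0,"y": 0,"z": 30,"yaw": 0},{"x": 0,"y": 0,"z": 50,"yaw": 0},{"x": 0,"y": 0,"z": 75,"yaw": 0},{"x": 0,"y": 0,"z": 100,"yaw": 0},{"x": 0,"y": 0,"z": 120,"yaw": 0},{"x": 0,"y": 0,"z": 130,"yaw": 0},{"x": 0,"y": 0,"z": 135,"yaw": 0},{"x": 0,"y": 0,"z": 135,"yaw": 0},{"x": 0,"y": 0,"z": 135,"yaw": 0}]}}

```text
time: 7.6
ee_pos: [0.5039, 0.112, 0.272]
tcp_rot: [179.8, -0.0, -144.2]
wrist_force: [0.1, 0.2, -1.2]
opening: 0.0507
```

Run:
```python
from h import *
o=get_obs();print(o["ee_pos"],o["tcp_rot"],o["wrist_force"],o["torque"],o["opening"])
for n,(u,v,w,h) in dict(top=(130,150,200,120),side=(180,80,110,120)).items():
    im,d=camera(n); cv2.imwrite(f"pics/{n}4.png",cv2.resize(im[v:v+h,u:u+w,::-1],None,fx=4 if n=="top" else 5,fy=4 if n=="top" else 5,interpolation=cv2.INTER_CUBIC)); cv2.imwrite(f"pics/{n}5.png",im[...,::-1])
```

```text
[0.50387171 0.11201432 0.27203803] [ 1.79813838e+02 -4.89558182e-02 -1.44231698e+02] [ 0.08702413  0.196208   -1.15446476] [ 0.00280273  0.00973829 -0.03691704] 0.05074841005493253
```

View pics/side4.png

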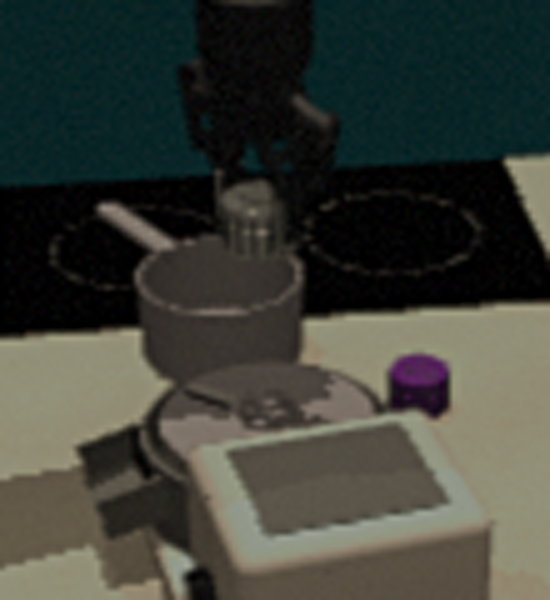

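View pics/top5.png

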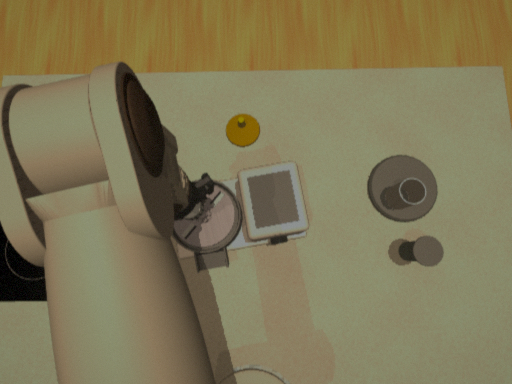

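The side picture shows the cap level between the fingers at about crop (250,215). The spindle is bare on the disc at (268,410), and the disc, pan and purple cap have not moved. In the top view the funnel, lid and pusher are also unmoved. Handing in.

```bash
python3 -c "
from workcell import *
o=get_obs();print(o['time'],o['ee_pos'],o['opening']);job_done()"
```

```text
7.7 [0.50387986 0.11199048 0.27212396] 0.05113994571115725
the job is handed in; nothing more can be done
```

The aluminium cap is off the spindle. The gripper holds it level, about 14 cm above where it sat, and I handed the job in at 7.7 s.

- **Thread hand:** I gripped the cap with 60 N and tried counter-clockwise (seen from above) first. It turned well past the 4° stop with almost no torque and climbed, so the thread is right-hand. Because that way loosened it, I did not turn it the other way.
- **Unscrewing:** I turned it 55° in all while following the climb. A 3 mm test lift then showed only the cap's weight (-1.5 N) on the wrist, so I lifted it straight up.
- **Last checks:** The side view shows the cap upright in the jaws, with an opening of about 51 mm. The bare spindle and the disc are in place. The pan, purple cap, funnel, lid and pusher look unmoved. No check failed.
- **Not checked:** The gripper hid the dot on the cap's top, so I judged that the cap had not slipped in the jaws from torque, climb and free lift alone.

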